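# Tip the slide box flat and push it home in its parking frame

## Task

The blue slide box was left standing on its front edge. Without gripping or lifting it, push near its top to tip it over towards the low metal frame so that it lies flat on its bottom with the lid up, then push it along the bench into the frame until it is fully home, square against the back rail and between the side rails. Leave the two vials and the bushing beside it undisturbed.

Things in the scene. Friction and masses are not known exactly. Their poses are not given: they have to be found in the camera images.
- slide_box: Blue closed box, rigid, 0.22 kg. Origin: centre of underside; z: bottom (0) to lid (34 mm); x: latch side (-41) to hinge side (+44 mm); y: 170 mm long. At the start it stands on its latch side, x up, 85 mm tall, 34 mm thick, bottom facing the frame, lid facing away. Pushed lightly (about 1 N) high on the lid it tips, and past some 22 degrees falls by itself onto its bottom, x then towards the frame.
- box_center (a point): Centre of the slide box (17 mm above its underside): 43 mm above the bench while it stands, 17 mm when it lies flat.
- box_top (a point): Middle of the box's hinge face: the middle of the top face (34 mm thick) while it stands, 85 mm above the bench; the face that meets the back rail when home.
- box_pivot (a point): Middle of the lower edge between bottom and latch face: the edge about which the box tips. It stays on the bench during the whole job.
- frame: Low three-sided aluminium frame fixed to the bench; rails 14 mm high, 12 mm thick, no floor. Origin: middle of the back rail's inner face, at bench height; x points the way in, z up. Side rails 47 mm long, 214 mm apart inside (box 170 mm: 22 mm spare each side). With the box home its origin is at x = -44 mm, y within 22 mm of 0, and its latch side at x = -85 mm.
- vial_1: Standing sample vial with blue cap, 22 mm across, 54 mm tall; origin at the centre of its foot. Bystander.
- vial_3: Standing sample vial with red cap, 22 mm across, 54 mm tall; origin at the centre of its foot. Bystander.
- bushing: Tan flanged bushing, 32 mm across, 24 mm tall; origin at the centre of its foot. Bystander.
Things that resemble listed ones, but are neither listed nor needed, are in the scene too. There is more than one size of the frame; the job needs the larger.

How it is judged (in metres and radians):
On the way, in this order (a step that is already met when the one before it is completed fails the run):
1. the box lies flat on its bottom, lid up, on the bench (angle between slide_box's own z axis and vertical below 0.1 rad and height (world z) of box_center below 0.022 m), for 0.1 s.
2. the box is home against the back rail (angle between slide_box's own z axis and vertical below 0.06 rad and x of slide_box in the frame of frame between -0.049 and -0.041 m and y of slide_box in the frame of frame between -0.024 and 0.024 m and angle between the x axis of slide_box and the x axis of frame, either way round below 0.08 rad), for 0.2 s.
At the end, for the whole second after the job is handed in: The slide box lies at rest flat on its bottom, lid up (within 0.06 rad), in the frame: hinge face within about 5 mm of the back rail, sideways between the side rails (within 24 mm of the middle), square within 0.08 rad; vials and bushing upright (all of step 2 and height (world z) of box_center below 0.021 m and linear speed of slide_box below 0.01 m/s and angle between each of vial_1, vial_3, bushing's own z axis and vertical below 0.15 rad); the robot touches nothing.
It fails at once if the box is lifted off the bench (its tipping edge rises over 20 mm or its centre over 60 mm) (height (world z) of box_pivot above 0.02 m or height (world z) of box_center above 0.06 m).
It fails at once if the box falls the wrong way, onto its lid (angle between slide_box's own z axis and vertical above 2.2 rad).
It fails at once if vial_1 is pushed away (over 10 mm) or tipped (distance of vial_1 from where it was at the start of the episode above 0.01 m or angle between vial_1's own z axis and vertical above 0.3 rad).
It fails at once if vial_3 is pushed away (over 10 mm) or tipped (distance of vial_3 from where it was at the start of the episode above 0.01 m or angle between vial_3's own z axis and vertical above 0.3 rad).
It fails at once if bushing is pushed away (over 10 mm) or tipped (distance of bushing from where it was at the start of the episode above 0.01 m or angle between bushing's own z axis and vertical above 0.3 rad).
It also fails if it takes over 42 s, if anything falls off the work surface, if the arm or the gripper's body presses on something with over 40 N, if the wrist force passes 120 N, or if a joint passes its speed limit or range.

## Robot

A 6-joint arm with a two-finger parallel gripper is mounted at the origin on a cart in front of the work surface, level with it; the furniture and walls round the work are solid. World frame = base frame: x ahead of the robot, y to its left, z up, the work surface at z = 0. Lengths are in mm, angles in rad, forces in N, time in s.
With the tool pointing down it reaches from about 275 to 850 mm from the base axis. Payload 5.2 kg.
Tool frame: the origin (TCP) lies midway between the tips of the shut fingers; the grasp point (between the pads) lies arm.pinch_z behind it (arm.pinch_z is the distance from the TCP to the grasp point, in mm); y points along the fingers, z is the direction in which the jaws open and shut, and the axes are right-handed (so a half turn about y gives the same grasp; the last joint's range is limited). The gripper opens to 85 mm and grips with 20 to 120 N. Pads are 22 mm wide; open, the fingers measure 114 mm over their backs; the gripper's body (76 mm by 85 mm) begins 54 mm behind the grasp point. The pads swing forward as they close: fully open they stand 13 mm farther back than shut.
Start: joints at [-1.502, 0.259, 1.535, -0, 1.348, -0.203], TCP at [147.677, -529.808, 231.31] pointing down, gripper open.
Joint ranges: [-3.14, 3.14], [-0.91, 2.08], [0.19, 2.58], [-1.22, 4.36], [0.22, 2.71], [-3.12, 3.12]. Speed limits (rad/s): [2.57, 2.57, 3.14, 3.14, 3.14, 3.14].

## Interface

Orientations are given as a unit quaternion [w, x, y, z].
In Python, from workcell import readout, get_image, ticket, arm gives the robot as it stands.
- The arm moves only by the tool servo_tool, never from a script. Its arguments are lists of equal length, an entry for each row: "grip": the gripper's target within -1 to 1 (fully open at 1, half-way at 0, shut at -1); "delta_pos": the shift along the tool's x, y, z in mm, a list of three; "angular": the turn, a rotation vector about the tool's x, y, z in rad, a list of three. A call has 1 to 10 rows; each row is the pose to reach, as a shift and turn from the pose measured when the call began, along the tool's axes at that moment; what a row does not reach only later rows make up. A row lasts 1/12 s, in which the tool goes at most 41.7 mm and 7.16 degrees, less where a joint would pass 70% of its speed; a pose out of reach is approached as far as the arm can. A call with a gripper value outside its range is refused whole. The fingers move at their own pace and stop on an object; "newtons" is the grip in N (left out, the last holds). Time passes only in rows, so rows that repeat a pose let the fingers close. It gives the time, the measured TCP pose, the force and the opening at its end, in the units of the state.
- readout.observe(): the state, without advancing time (a new reading comes with each control period).
- get_image(name): name is "scene" or "top" or "wrist"; returns a dict with "color" (384x512x3 uint8, blue, green, red), "fx", "fy", "cx", "cy" (pixels), "k1" (the pictures are not rectified: a ray, as slopes to the right and down, at radius r is drawn at 1 + k1 r^2 times it, then the intrinsics apply), "xyz" and "rotation" of the camera in the world. Camera axes: x right, y down, z forward; pixel columns grow to the right and rows downward; lengths in mm; the calibration is good to about 2 mm. A picture is of the moment at which its call begins. There is no depth.
- ticket.job_done(): hands the job in, once; it reports no verdict.
The state is a dict: "t": time; "joint_positions": joint angles; "joint_vel": joint speeds; "joint_torque": joint torques, N m; "eef_pos": TCP position; "ee_rot": TCP orientation; "ft_force": force on the tool from outside, world axes, zero at the start; "wrist_torque": the same for the moment, N m; "width": finger opening in mm.
Only numpy, scipy, OpenCV 4.12 (cv2) and the standard library are available. Lean on these libraries where they do the work, as an engineer would, in place of code of your own. Each camera call takes 0.05 s, during which the arm holds its last target.

## Working session

There is one attempt and no reset: what is moved stays moved. The work goes in short steps, Python scripts to look and compute and a tool call to move; the robot and the scene stay as the last step left them, time stands still between calls to the robot, and variables do not carry over. Pictures are saved under pics/ and viewed, and the job is handed in when it is done.

Besides the shell and the picture viewer there is one more tool, called after ">>>" as name(argument=value, ...), one argument or row to a line, values as JSON. servo_tool: Moves the arm, as the interface text tells. Its arguments: {"type":"object","properties":{"grip":{"type":"array","items":{"type":"number"}},"delta_pos":{"type":"array","items":{"type":"array","items":{"type":"number"}}},"angular":{"type":"array","items":{"type":"array","items":{"type":"number"}}},"newtons":{"type":"number"}},"required":["grip","delta_pos","angular"]}

```bash
mkdir -p pics
python3 - <<'E'
from workcell import readout, get_image, ticket, arm
import cv2
print(readout.observe()); print([ (a,getattr(arm,a)) for a in dir(arm) if a[0]!='_'])
for n in ("scene","top","wrist"):
    d=get_image(n); cv2.imwrite(f"pics/{n}0.png",d["color"])
    print(n,{k:v for k,v in d.items() if k!="color"})
E
```

```text
{'t': 0.0, 'joint_positions': array([-1.50179911e+00,  2.59321954e-01,  1.53612070e+00, -2.54836014e-05,
        1.34801560e+00, -2.02787023e-01]), 'joint_vel': array([-6.68382656e-04,  8.23326053e-05, -5.66868608e-04, -2.27305332e-04,
       -5.75043897e-04,  6.97318541e-04]), 'joint_torque': array([-1.91204897e-03, -4.46042633e+01, -2.90574539e+01, -7.91537932e-04,
        1.19352329e-02, -1.76491466e-05]), 'eef_pos': array([ 147.62973893, -529.2422912 ,  230.47094153]), 'ee_rot': array([ 0.09583203, -0.09576138,  0.701246  , -0.69992859]), 'ft_force': array([-0.20916237,  0.70041417,  0.16744637]), 'wrist_torque': array([ 0.00554765, -0.04515337,  0.040291  ]), 'width': 85.37223567011858}
[('MotionError', <class 'workcell.MotionError'>), ('pinch_z', 18.700000000000003)]
scene {'fx': 459.1331784317433, 'fy': 459.1331784317433, 'cx': 253.63781724440437, 'cy': 191.97750347682904, 'k1': -0.016569824489928015, 'xyz': array([-193.82850882,  694.81896901,  655.31329367]), 'rotation': array([ 0.21547717, -0.40589934,  0.77970951, -0.42528625])}
top {'fx': 446.5428656390236, 'fy': 446.5428656390236, 'cx': 261.5002555015351, 'cy': 196.92884242922403, 'k1': 0.006634358231851523, 'xyz': array([ 396.14516326,  195.89134317, 1145.60867426]), 'rotation': array([-0.02933747,  0.7094886 , -0.702869  ,  0.04171805])}
wrist {'fx': 310.4895667346837, 'fy': 310.4895667346837, 'cx': 255.38875689766465, 'cy': 193.48252526713077, 'k1': -0.053005862753224366, 'xyz': array([ 225.36176674, -507.28681182,  372.78084365]), 'rotation': array([ 0.12477681,  0.78643156, -0.59738294, -0.09534033])}
```

View pics/scene0.png

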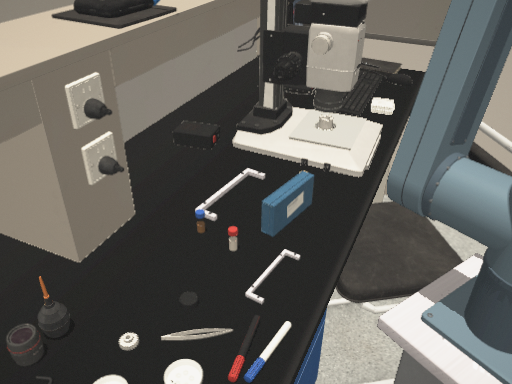

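View pics/top0.png

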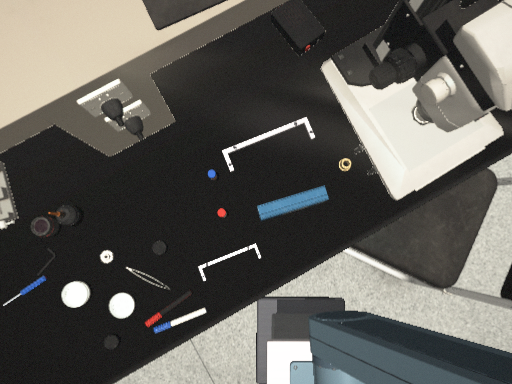

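The top view shows the large frame at about (268,140), opening towards the box at (293,202). The vials are at (212,174) and (222,212), the bushing at (345,164). The smaller decoy frame is at (230,260).

```bash
cat > h.py <<'E'
import numpy as np, cv2
from scipy.spatial.transform import Rotation as R
from workcell import readout, get_image, ticket, arm
def rot(q): return R.from_quat([q[1],q[2],q[3],q[0]]).as_matrix()
def ray(d,px):
    px=np.atleast_2d(np.array(px,float)); u=(px-[d['cx'],d['cy']])/[d['fx'],d['fy']]
    s=u.copy()
    for _ in range(10): s=u/(1+d['k1']*(s**2).sum(1,keepdims=True))
    v=np.c_[s,np.ones(len(s))]@rot(d['rotation']).T
    return v
def onz(d,px,z):
    v=ray(d,px); c=d['xyz']; return c+v*((z-c[2])/v[:,2])[:,None]
def proj(d,P):
    p=(np.atleast_2d(P)-d['xyz'])@rot(d['rotation']); s=p[:,:2]/p[:,2:]
    return s*(1+d['k1']*(s**2).sum(1,keepdims=True))*[d['fx'],d['fy']]+[d['cx'],d['cy']]
E
python3 - <<'E'
from h import *
d=get_image("top"); im=d['color']
cv2.imwrite("pics/topz.png",cv2.resize(im[90:290,180:380],(800,800),interpolation=cv2.INTER_CUBIC))
d2=get_image("scene"); cv2.imwrite("pics/scz.png",cv2.resize(d2['color'][155:305,170:370],(800,600),interpolation=cv2.INTER_CUBIC))
print(onz(d,[[256,192],[356,192],[256,292]],0)[:,:2])
E
```

```text
[[524.44966355 190.60358328]
 [527.1613476  -68.46415198]
 [270.55251884 188.13495941]]
```

View pics/topz.png

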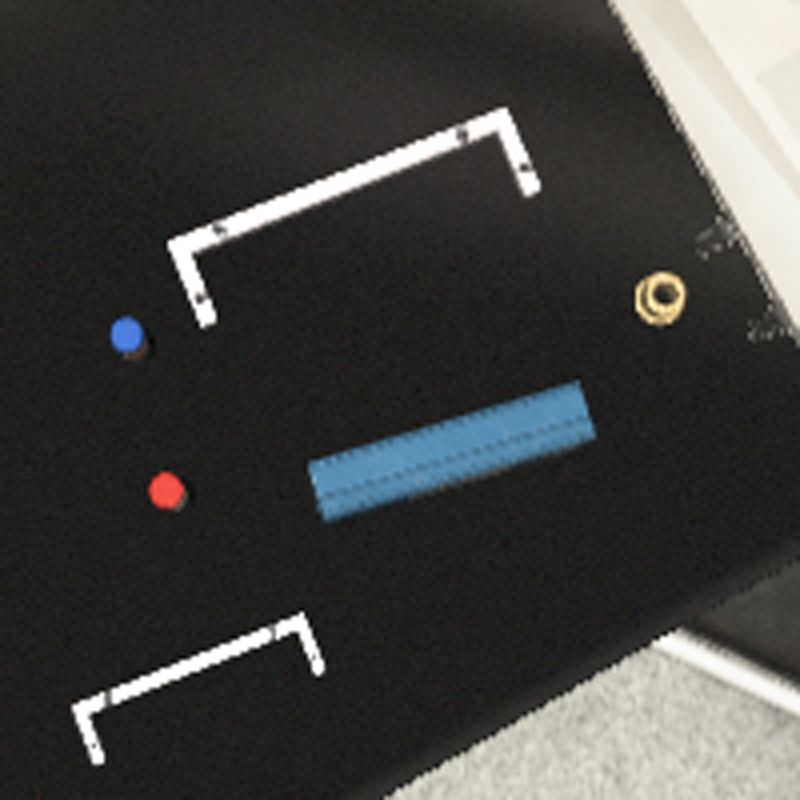

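View pics/scz.png

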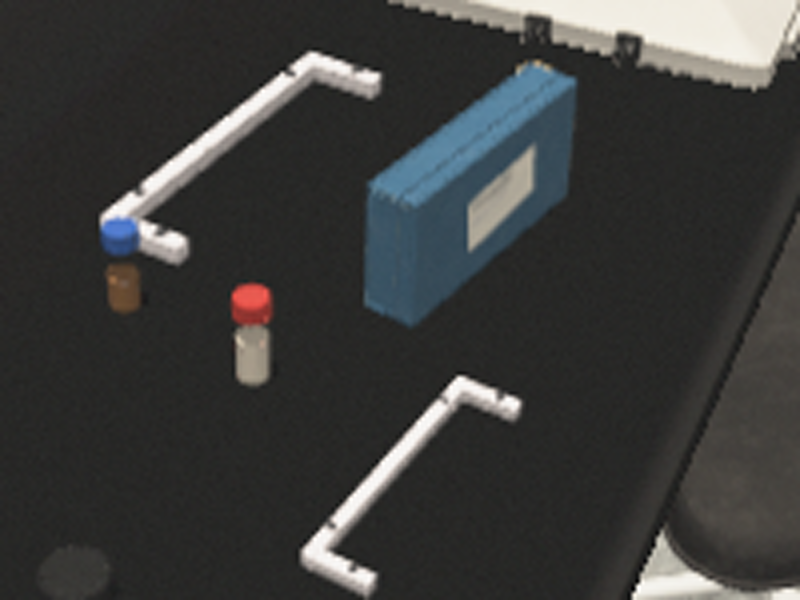

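Run:
```python
from h import *
d=get_image("top"); im=d['color'].astype(int); b,g,r=im[...,0],im[...,1],im[...,2]
def rect(mask,x0,y0,x1,y1,z):
    m=np.zeros(mask.shape,np.uint8); m[y0:y1,x0:x1]=mask[y0:y1,x0:x1]
    ys,xs=np.nonzero(m); P=onz(d,np.c_[xs,ys],z)[:,:2].astype(np.float32)
    c=cv2.minAreaRect(P); return P,c
P,c=rect((r>120)&(g>120)&(b>120),215,110,320,175,14); print("frame",c); print(cv2.boxPoints(c))
F=P
P,c=rect((b>80)&(b>r+40),250,180,335,225,85); print("box",c); print(cv2.boxPoints(c))
q=np.array([[310,463],[580,381],[596,437],[324,522]])/4+[180,90]-0.375
B=onz(d,q,85)[:,:2]; print("boxcorners",B, B.mean(0)); e=B[1]-B[0]+B[2]-B[3]; print(np.degrees(np.arctan2(e[1],e[0])),np.linalg.norm(e)/2, np.linalg.norm(B[0]-B[3]))
q=np.array([[168,241],[506,108],[542,188],[206,327],[195,252],[504,129]])/4+[180,90]-0.375
f=onz(d,q,14)[:,:2]; print("frame",f)
for n,q,z in(("v1",(126.5,334),54),("v3",(166.5,491),54),("bush",(661,298),24)):
    print(n,onz(d,np.array(q)/4+[180,90]-0.375,z)[0,:2])
```

```text
frame ((648.7520751953125, 160.19143676757812), (59.970542907714844, 237.3558349609375), 22.86980628967285)
[[575.00116  257.8867  ]
 [667.24677   39.189323]
 [722.503     62.496185]
 [630.2574   281.19354 ]]
box ((490.98077392578125, 104.1236572265625), (36.26544189453125, 171.148193359375), 17.630693435668945)
[[447.78104  180.18617 ]
 [499.61847   17.077053]
 [534.18054   28.061142]
 [482.34308  191.17026 ]]
boxcorners [[482.89508486 188.00455557]
 [533.85865383  26.48679354]
 [500.19888798  17.08636654]
 [447.83763734 179.3601705 ]] [491.197566   102.73447154]
-72.30164619444598 169.93895709826984 36.10747872347017
frame [[630.88998088 280.06566739]
 [721.30479414  62.34369006]
 [668.65472696  39.08543781]
 [575.31501559 254.82805686]
 [623.92763618 262.62640125]
 [707.34445035  63.662403  ]]
v1 [564.06338341 301.61757229]
v3 [467.39409542 275.30947752]
bush [595.70068479 -35.35195173]
```

```bash
cat >> h.py <<'E'
def plan(p,yaw_deg,flip=1):
    # tool y down, tool z along flip*(box y dir)
    s=readout.observe(); Rt=rot(s['ee_rot']); a=np.radians(yaw_deg)
    y=np.array([0,0,-1.]); z=flip*np.array([-np.sin(a),np.cos(a),0]); x=np.cross(y,z)
    T=np.c_[x,y,z]
    print("pos",s['eef_pos'].round(1),"d_tool",(Rt.T@(np.array(p)-s['eef_pos'])).round(1),"rv",R.from_matrix(Rt.T@T).as_rotvec().round(3),"F",s['ft_force'].round(2),"t",round(s['t'],2))
E
python3 - <<'E'
from h import *
s=readout.observe();print(rot(s['ee_rot']).round(3))
plan([437,86.5,58],17.7,1);plan([437,86.5,58],17.7,-1)
plan([437,86.5,200],17.7,1);plan([437,86.5,200],17.7,-1)
# cross check box with scene: project predicted top corners
d=get_image("scene"); a=np.radians(17.65);u=np.array([np.cos(a),np.sin(a)]);v=np.array([-u[1],u[0]]);c=np.array([492,104])
P=[[*(c+i*17*u+j*85*v),z] for z in(85,0) for i,j in((-1,-1),(-1,1),(1,1),(1,-1))]
im=d['color'].copy()
a=np.radians(22.87);fu=np.array([np.cos(a),np.sin(a)]);fv=np.array([-fu[1],fu[0]]);o=np.array([664.9,167])
P+=[[*(o+i*fu+j*fv),14] for i,j in((0,-107),(0,107),(-47,107),(-47,-107))]
im=cv2.resize(im[155:305,170:370],(800,600),interpolation=cv2.INTER_CUBIC)
for p in (proj(d,P)-[170,155]+.5)*4: cv2.circle(im,tuple(int(x) for x in p),3,(0,255,0),-1)
cv2.imwrite("pics/chk.png",im)
E
```

```text
[[-0.963 -0.     0.268]
 [-0.268  0.001 -0.963]
 [-0.    -1.    -0.001]]
pos [ 147.7 -529.7  231. ] d_tool [-444.1  173.4 -515.7] rv [0.000e+00 3.105e+00 1.000e-03] F [ 0.96  0.88 -0.31] t 0.3
pos [ 147.7 -529.7  231. ] d_tool [-444.1  173.4 -515.7] rv [ 0.001 -0.037 -0.   ] F [ 0.96  0.88 -0.31] t 0.3
pos [ 147.7 -529.7  231. ] d_tool [-444.1   31.4 -515.8] rv [0.000e+00 3.105e+00 1.000e-03] F [ 0.96  0.88 -0.31] t 0.3
pos [ 147.7 -529.7  231. ] d_tool [-444.1   31.4 -515.8] rv [ 0.001 -0.037 -0.   ] F [ 0.96  0.88 -0.31] t 0.3
```

View pics/chk.png

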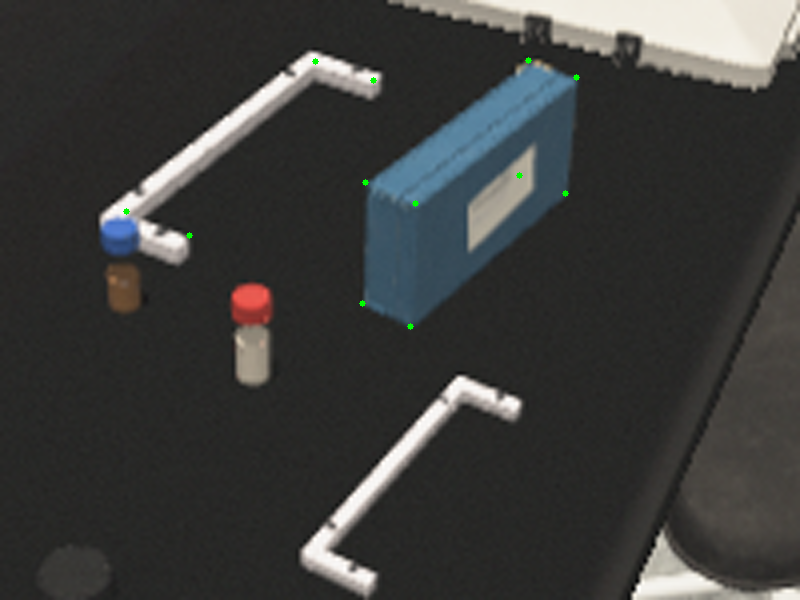

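The projected corners match the scene view to within about 2 mm, so I'm moving to a spot behind the lid.

>>> servo_tool(
  grip=[1, 1, 1, 1, 1, 1, 1, 1, 1, 1],
  delta_pos=[
    [-25, 2, -29],
    [-50, 4, -58],
    [-75, 6, -87],
    [-100, 8, -116],
    [-125, 10, -145],
    [-150, 12, -174],
    [-175, 14, -203],
    [-200, 16, -232],
    [-225, 18, -261],
    [-250, 20, -290],
  ],
  angular=[
    [0, -0.02, 0],
    [0, -0.02, 0],
    [0, -0.037, 0],
    [0, -0.037, 0],
    [0, -0.037, 0],
    [0, -0.037, 0],
    [0, -0.037, 0],
    [0, -0.037, 0],
    [0, -0.037, 0],
    [0, -0.037, 0],
  ],
)

```text
t: 1.18
eef_pos: [310.9, -181.5, 211.4]
ee_rot: [-0.109, 0.108, -0.699, 0.699]
ft_force: [0.6, -0.5, 0.6]
width: 85.3
```

```bash
python3 -c "
from h import *
plan([437,86.5,200],17.7,-1)"
```

```text
pos [ 310.9 -181.5  211.4] d_tool [-201.4   11.5 -217.2] rv [-0.    -0.001 -0.001] F [ 0.63 -0.5   0.62] t 1.18
```

>>> servo_tool(
  grip=[1, 1, 1, 1, 1, 1, 1, 1, 1, 1],
  delta_pos=[
    [-25, 1, -27],
    [-51, 3, -55],
    [-76, 4, -82],
    [-101, 6, -109],
    [-127, 7, -136],
    [-152, 9, -164],
    [-177, 10, -191],
    [-195, 11, -211],
    [-201, 12, -217],
    [-201, 12, -217],
  ],
  angular=[
    [0, 0, 0],
    [0, 0, 0],
    [0, 0, 0],
    [0, 0, 0],
    [0, 0, 0],
    [0, 0, 0],
    [0, 0, 0],
    [0, 0, 0],
    [0, 0, 0],
    [0, 0, 0],
  ],
)

```text
t: 2.02
eef_pos: [437.0, 87.8, 199.2]
ee_rot: [-0.11, 0.11, -0.698, 0.699]
ft_force: [0.1, -0.1, 0.9]
width: 85.5
```

```bash
python3 -c "
from h import *
plan([437,86.5,58],17.7,-1)
for n in ('scene','top'):
    cv2.imwrite(f'pics/{n}1.png',get_image(n)['color'])"
```

```text
pos [437.   87.8 199.2] d_tool [  0.5 141.2   1.2] rv [-0.     0.003 -0.   ] F [ 0.11 -0.12  0.92] t 2.02
```

View pics/scene1.png

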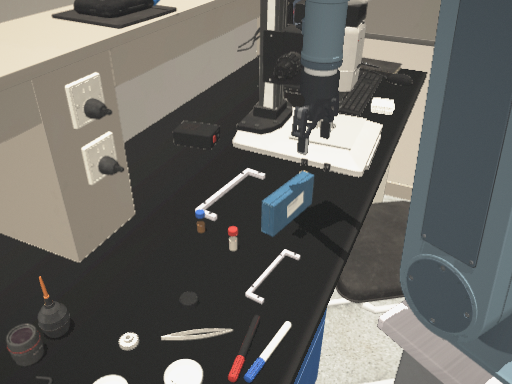

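View pics/top1.png

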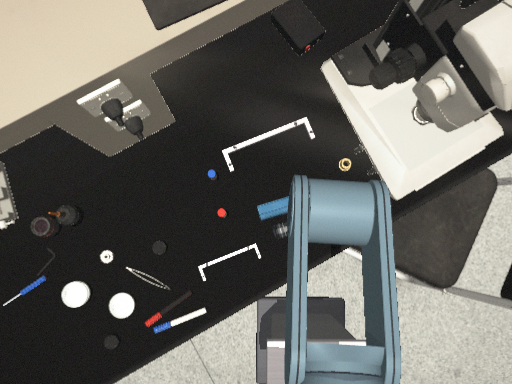

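The gripper hangs behind the box on the lid side and everything is untouched. I'm descending to about 58 mm.

>>> servo_tool(
  grip=[1, 1, 1, 1, 1, 1],
  delta_pos=[
    [0, 35, 0],
    [0, 70, 0],
    [0, 105, 0],
    [0, 130, 0],
    [0, 141, 0],
    [0, 141, 0],
  ],
  angular=[
    [0, 0, 0],
    [0, 0, 0],
    [0, 0, 0],
    [0, 0, 0],
    [0, 0, 0],
    [0, 0, 0],
  ],
)

```text
t: 2.62
eef_pos: [433.4, 83.9, 55.9]
ee_rot: [-0.106, 0.11, -0.699, 0.699]
ft_force: [0.1, -0.2, 0.8]
width: 85.1
```

```bash
python3 -c "
from h import *
plan([437,86.5,58],17.7,-1)
d=get_image('scene')
cv2.imwrite(f'pics/scene2.png',cv2.resize(d['color'][130:280,200:400],(800,600)))"
```

```text
pos [433.4  83.9  55.9] d_tool [-4.2 -2.1 -1.4] rv [ 0.001 -0.002  0.006] F [ 0.14 -0.24  0.79] t 2.62
```

View pics/scene2.png

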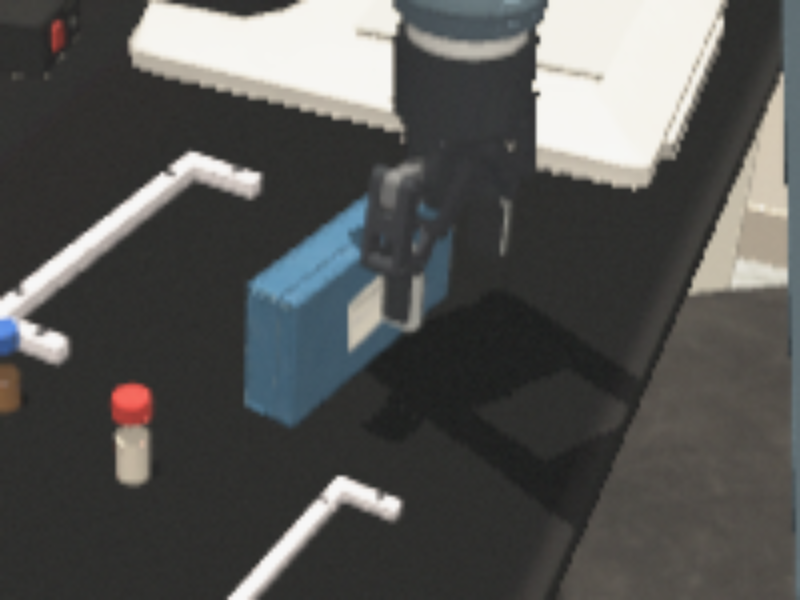

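>>> servo_tool(
  grip=[1, 1, 1, 1, 1, 1, 1, 1, 1, 1],
  delta_pos=[
    [-10, -4, -1],
    [-20, -4, -1],
    [-27, -4, -1],
    [-32, -4, -1],
    [-36, -4, -1],
    [-40, -4, -1],
    [-44, -4, -1],
    [-48, -4, -1],
    [-52, -4, -1],
    [-56, -4, -1],
  ],
  angular=[
    [0, 0, 0],
    [0, 0, 0],
    [0, 0, 0],
    [0, 0, 0],
    [0, 0, 0],
    [0, 0, 0],
    [0, 0, 0],
    [0, 0, 0],
    [0, 0, 0],
    [0, 0, 0],
  ],
)

```text
t: 3.5
eef_pos: [488.2, 102.1, 61.2]
ee_rot: [-0.107, 0.109, -0.699, 0.699]
ft_force: [0.2, -0.5, 0.5]
width: 85.6
```

```bash
python3 -c "
from h import *
plan([437,86.5,58],17.7,-1)
d=get_image('scene')
cv2.imwrite(f'pics/scene3.png',cv2.resize(d['color'][130:280,200:400],(800,600)))"
```

```text
pos [488.2 102.1  61.2] d_tool [53.5  3.4 -0.6] rv [ 0.    -0.002  0.004] F [ 0.25 -0.46  0.54] t 3.5
```

View pics/scene3.png

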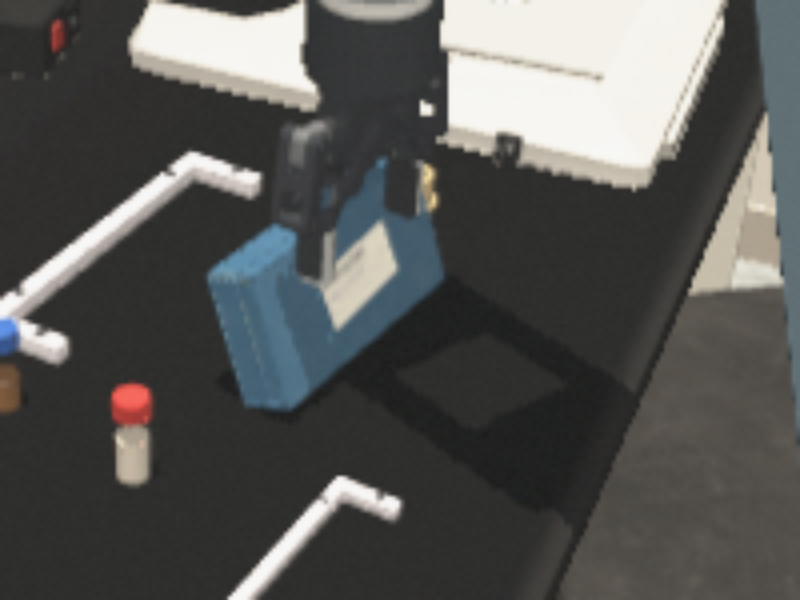

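The box is tipping about its lower edge as intended, roughly 15–18° now, without sliding. I'll keep pushing.

>>> servo_tool(
  grip=[1, 1, 1, 1, 1, 1, 1, 1, 1, 1],
  delta_pos=[
    [-4, 0, 0],
    [-8, 0, 0],
    [-12, 0, 0],
    [-16, 0, 0],
    [-20, 0, 0],
    [-20, 0, 0],
    [-20, 0, 0],
    [-20, 0, 0],
    [-20, 0, 0],
    [-20, 0, 0],
  ],
  angular=[
    [0, 0, 0],
    [0, 0, 0],
    [0, 0, 0],
    [0, 0, 0],
    [0, 0, 0],
    [0, 0, 0],
    [0, 0, 0],
    [0, 0, 0],
    [0, 0, 0],
    [0, 0, 0],
  ],
)

```text
t: 4.38
eef_pos: [508.0, 108.2, 61.2]
ee_rot: [-0.107, 0.109, -0.699, 0.699]
ft_force: [-0.8, -0.5, -1.1]
width: 85.4
```

```bash
python3 -c "
from h import *
plan([437,86.5,58],17.7,-1)
d=get_image('scene')
cv2.imwrite(f'pics/scene4.png',cv2.resize(d['color'][130:280,200:400],(800,600)))
cv2.imwrite(f'pics/top4.png',get_image('top')['color'])"
```

```text
pos [508.  108.2  61.2] d_tool [74.2  3.5 -0.8] rv [-0.    -0.002  0.003] F [-0.84 -0.51 -1.14] t 4.38
```

View pics/scene4.png

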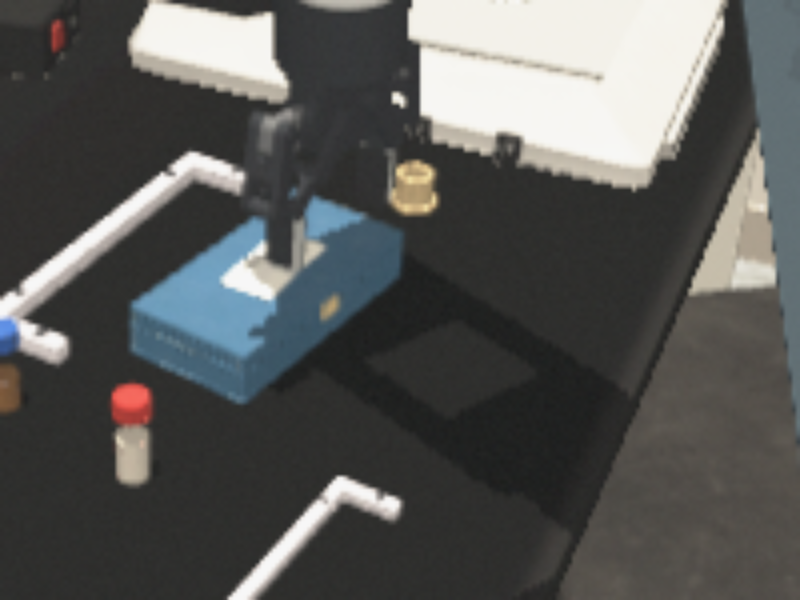

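View pics/top4.png

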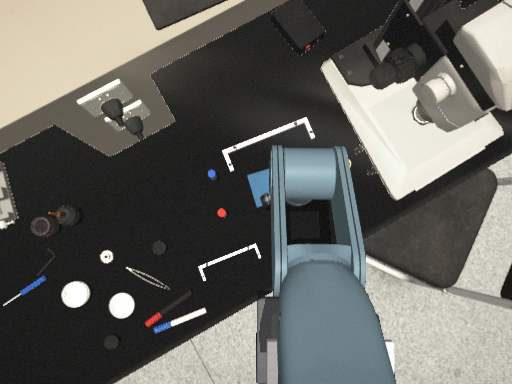

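Run:
```python
from h import *
d=get_image('scene')
q=np.array([[131,310],[246,352],[403,234],[312,196]])/4+[200,130]-0.375
P=onz(d,q,34)[:,:2];print(P.round(1))
e=P[2]-P[1];print(np.degrees(np.arctan2(e[0],-e[1])),np.linalg.norm(e),np.linalg.norm(P[1]-P[0]))
a=np.radians(22.87);fu=np.array([np.cos(a),np.sin(a)]);fv=np.array([-fu[1],fu[0]]);o=np.array([664.9,167])
print("in frame",((P-o)@np.c_[fu,fv]).round(1))
```

```text
[[557.2 217.8]
 [484.8 186.6]
 [530.1  31.3]
 [598.9  50.4]]
16.265247310784176 161.77418852028157 78.79394018442615
in frame [[ -79.5   88.7]
 [-158.3   88. ]
 [-176.9  -72.7]
 [-106.1  -81.8]]
```

```bash
cat >> h.py <<'E'
a=np.radians(22.87);fu=np.array([np.cos(a),np.sin(a),0]);fv=np.array([-fu[1],fu[0],0]);o=np.array([664.9,167,0])
def fr(x,y,z): return o+x*fu+y*fv+[0,0,z]
E
python3 -c "
from h import *
plan(fr(-212,4,64),22.87,-1)"
```

```text
pos [508.1 108.2  61.3] d_tool [44.2 -2.6  6.9] rv [-0.    -0.092  0.003] F [ 0.23 -0.17 -0.67] t 4.53
```

>>> servo_tool(
  grip=[1, 1, 1, 1, 1, 1, 1, 1, 1, 1],
  delta_pos=[
    [10, -3, 2],
    [22, -3, 4],
    [34, -3, 6],
    [42, -3, 7],
    [44, -3, 7],
    [44, -3, 7],
    [44, 17, 7],
    [44, 37, 7],
    [44, 50, 7],
    [44, 50, 7],
  ],
  angular=[
    [0, -0.02, 0],
    [0, -0.04, 0],
    [0, -0.06, 0],
    [0, -0.08, 0],
    [0, -0.092, 0],
    [0, -0.092, 0],
    [0, -0.092, 0],
    [0, -0.092, 0],
    [0, -0.092, 0],
    [0, -0.092, 0],
  ],
)

```text
t: 5.37
eef_pos: [467.0, 88.4, 9.3]
ee_rot: [0.138, -0.142, 0.693, -0.693]
ft_force: [-0.1, 1.9, 0.9]
width: 85.3
```

```bash
python3 -c "
from h import *
plan(fr(-212,4,6),22.87,-1)
d=get_image('scene')
cv2.imwrite(f'pics/scene5.png',cv2.resize(d['color'][130:280,200:400],(800,600)))"
```

```text
pos [467.   88.4   9.3] d_tool [-1.   3.3  0.5] rv [ 0.002 -0.001  0.006] F [-0.1   1.88  0.89] t 5.37
```

View pics/scene5.png

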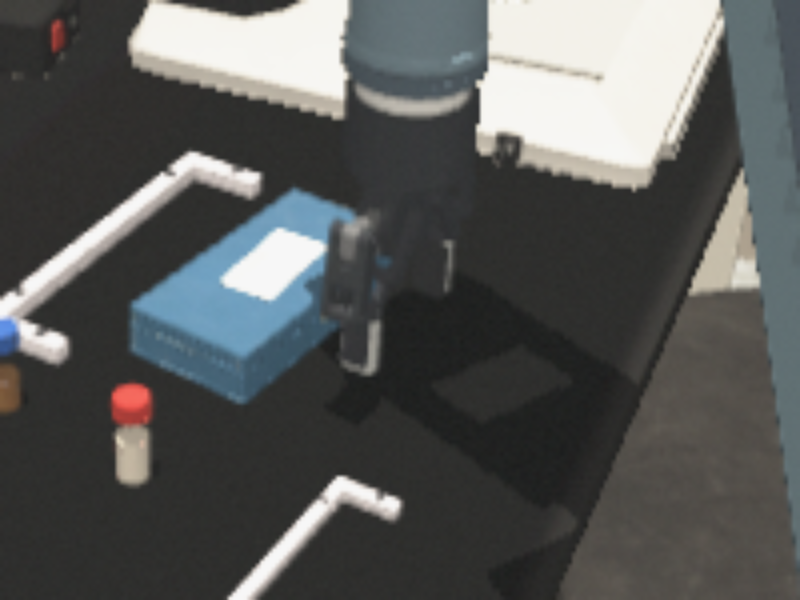

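The box lies flat with the lid up, and the fingers are behind the latch face without touching it. Now I push along the frame axis.

>>> servo_tool(
  grip=[1, 1, 1, 1, 1, 1, 1, 1, 1, 1],
  delta_pos=[
    [-8, 3, 0],
    [-16, 3, 0],
    [-24, 3, 0],
    [-31, 3, 0],
    [-38, 3, 0],
    [-45, 3, 0],
    [-52, 3, 0],
    [-59, 3, 0],
    [-66, 3, 0],
    [-72, 3, 0],
  ],
  angular=[
    [0, 0, 0.006],
    [0, 0, 0.006],
    [0, 0, 0.006],
    [0, 0, 0.006],
    [0, 0, 0.006],
    [0, 0, 0.006],
    [0, 0, 0.006],
    [0, 0, 0.006],
    [0, 0, 0.006],
    [0, 0, 0.006],
  ],
)

```text
t: 6.25
eef_pos: [534.7, 116.6, 7.1]
ee_rot: [0.14, -0.14, 0.694, -0.693]
ft_force: [-1.4, -0.8, -0.2]
width: 85.9
```

```bash
python3 -c "
from h import *
plan(fr(-96,4,6),22.87,-1)
d=get_image('scene')
cv2.imwrite(f'pics/scene6.png',cv2.resize(d['color'][130:280,200:400],(800,600)))
d=get_image('top')
cv2.imwrite(f'pics/top6.png',cv2.resize(d['color'][90:290,180:380],(800,600)))"
```

```text
pos [534.7 116.6   7.1] d_tool [-43.5   1.1   0.1] rv [ 0.001 -0.001 -0.001] F [-1.4  -0.75 -0.22] t 6.25
```

View pics/scene6.png

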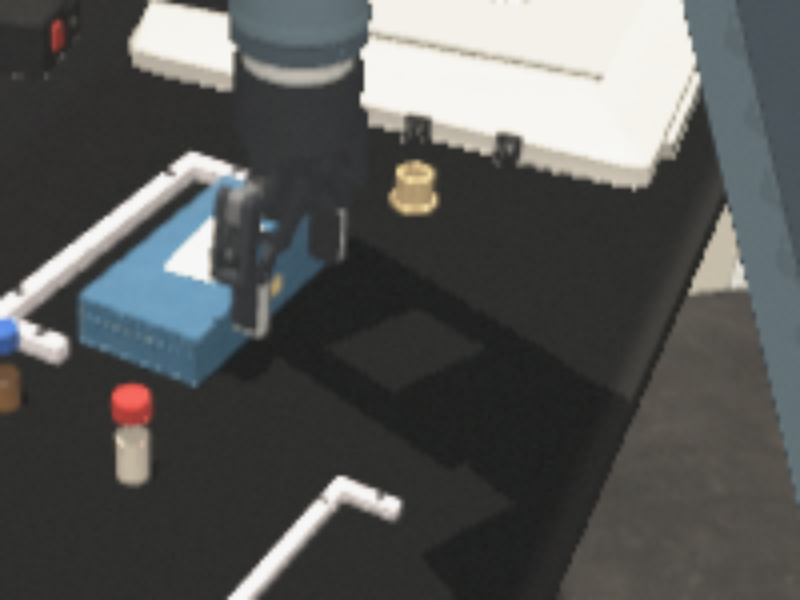

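The box slides along squared up, with a contact force of about 1.5 N.

>>> servo_tool(
  grip=[1, 1, 1, 1, 1, 1, 1],
  delta_pos=[
    [-7, 1, 0],
    [-14, 1, 0],
    [-20, 1, 0],
    [-26, 1, 0],
    [-31, 1, 0],
    [-34, 1, 0],
    [-36, 1, 0],
  ],
  angular=[
    [0, 0, 0],
    [0, 0, 0],
    [0, 0, 0],
    [0, 0, 0],
    [0, 0, 0],
    [0, 0, 0],
    [0, 0, 0],
  ],
)

```text
t: 6.93
eef_pos: [569.1, 130.8, 6.2]
ee_rot: [0.141, -0.139, 0.694, -0.693]
ft_force: [-1.6, 0.2, 1.1]
width: 85.4
```

```bash
python3 -c "
from h import *
plan(fr(-96,4,6),22.87,-1)
d=get_image('scene')
cv2.imwrite(f'pics/scene7.png',cv2.resize(d['color'][130:280,180:380],(800,600)))"
```

```text
pos [569.1 130.8   6.2] d_tool [-6.3  0.2 -0.1] rv [ 0.001 -0.    -0.003] F [-1.63  0.22  1.08] t 6.93
```

View pics/scene7.png

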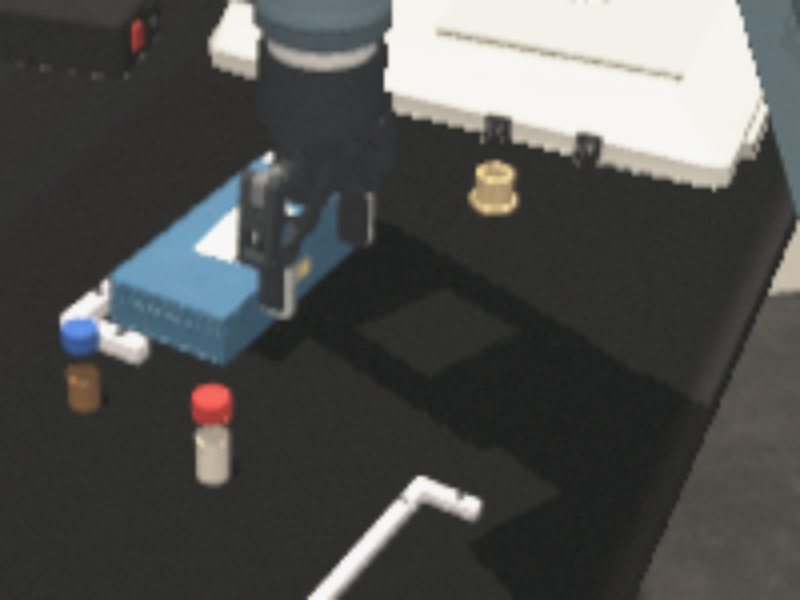

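>>> servo_tool(
  grip=[1, 1, 1, 1],
  delta_pos=[
    [-2, 0, 0],
    [-4, 0, 0],
    [-6, 0, 0],
    [-6, 0, 0],
  ],
  angular=[
    [0, 0, 0],
    [0, 0, 0],
    [0, 0, 0],
    [0, 0, 0],
  ],
)

```text
t: 7.32
eef_pos: [574.3, 133.0, 6.2]
ee_rot: [0.141, -0.14, 0.693, -0.693]
ft_force: [-2.2, -1.9, 0.5]
width: 85.5
```

>>> servo_tool(
  grip=[1, 1, 1],
  delta_pos=[
    [-1.5, 0, 0],
    [-3, 0, 0],
    [-3, 0, 0],
  ],
  angular=[
    [0, 0, 0],
    [0, 0, 0],
    [0, 0, 0],
  ],
)

```text
t: 7.57
eef_pos: [574.2, 133.1, 6.1]
ee_rot: [0.138, -0.142, 0.693, -0.693]
ft_force: [-10.5, -5.9, 8.5]
width: 85.1
```

The box has stopped against the rail: force rose to 12 N and the TCP is at -97 mm, where I expected it. I'm checking the picture, then backing off.

>>> servo_tool(
  grip=[1, 1, 1, 1, 1, 1, 1, 1, 1, 1],
  delta_pos=[
    [1, 0, 0],
    [3, 0, 0],
    [8, 0, 0],
    [20, 0, 0],
    [40, 0, 0],
    [60, -20, 0],
    [80, -60, 0],
    [100, -100, 0],
    [120, -135, 0],
    [130, -150, 0],
  ],
  angular=[
    [0, 0, 0],
    [0, 0, 0],
    [0, 0, 0],
    [0, 0, 0],
    [0, 0, 0],
    [0, 0, 0],
    [0, 0, 0],
    [0, 0, 0],
    [0, 0, 0],
    [0, 0, 0],
  ],
)

```text
t: 8.4
eef_pos: [455.2, 82.3, 160.5]
ee_rot: [-0.14, 0.14, -0.693, 0.693]
ft_force: [0.7, 0.2, 1.0]
width: 85.3
```

```bash
python3 -c "
from h import *
plan(fr(-96,4,6),22.87,-1)
d=get_image('scene')
cv2.imwrite(f'pics/scene8.png',cv2.resize(d['color'][130:280,180:380],(800,600)))
d=get_image('top')
cv2.imwrite(f'pics/top8.png',cv2.resize(d['color'][90:240,180:380],(800,600)))"
```

```text
pos [455.2  82.3 160.5] d_tool [-130.1  154.5   -0.7] rv [-0.001 -0.    -0.   ] F [0.7  0.23 0.97] t 8.4
```

View pics/scene8.png

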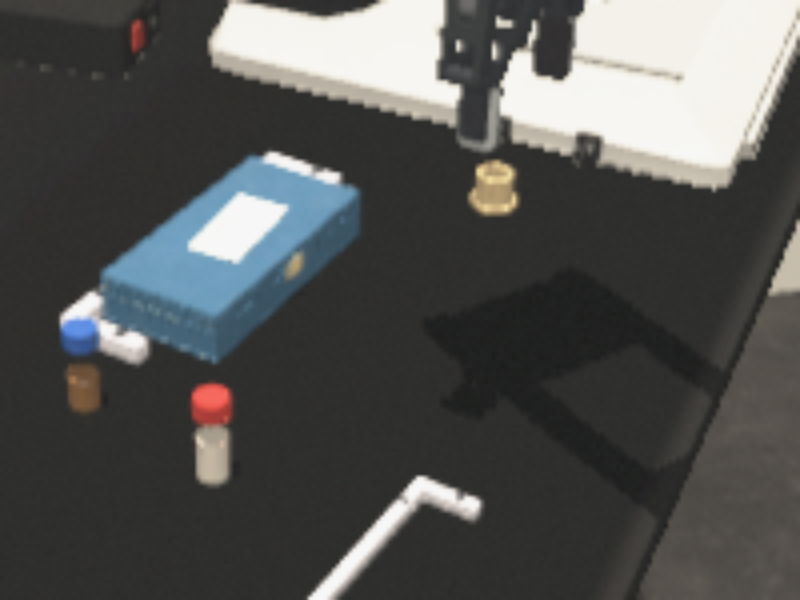

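View pics/top8.png

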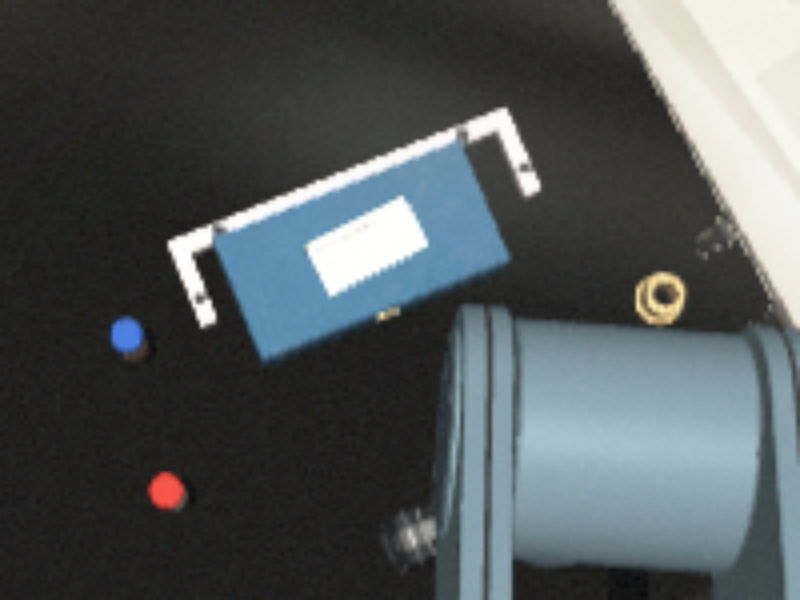

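Run:
```python
from h import *
d=get_image('top'); im=d['color'].astype(int);b,g,r=im[...,0],im[...,1],im[...,2]
m=(b>60)&(b>r+30); m[:110]=0;m[185:]=0;m[:,:225]=0;m[:,310:]=0
ys,xs=np.nonzero(m);P=onz(d,np.c_[xs,ys],34)
F=((P-o)@np.c_[fu,fv]).astype(np.float32); print(cv2.minAreaRect(F))
q=np.array([[217,235],[462,140],[510,258],[265,357]])/4+[180,90]-0.375
C=(onz(d,q,34)-o)@np.c_[fu,fv];print(C.round(1))
for n,q,z in(("v1",(126.5,334),54),("v3",(166.5,491),54),("bush",(661,298),24)):
    print(n,onz(d,np.array(q)/4+[180,90]-0.375,z)[0,:2])
```

```text
((-76.84185791015625, 7.194000244140625), (170.73670959472656, 153.05702209472656), 89.81403350830078)
[[  0.1  87.6]
 [ -1.7 -79.8]
 [-83.5 -78.4]
 [-83.4  88.9]]
v1 [564.06338341 301.61757229]
v3 [467.39409542 275.30947752]
bush [595.70068479 -35.35195173]
```

```bash
python3 -c "
from h import *
print(ticket.job_done())"
```

```text
the job is handed in; nothing more can be done
None
```

I tipped the slide box onto its bottom by pushing high on the lid with the open fingers. I then pushed it along the bench into the larger frame until it stopped against the back rail, and handed the job in. The hand-in gives no verdict, so the result rests on my own checks.

- **Home position:** the box's hinge face sits 0 to 2 mm from the back rail, and its latch side is at about -83.5 mm. At the stop the pushing force rose to about 12 N and the tool no longer advanced.
- **Sideways and square:** it is about 4 to 5 mm off the middle (limit 24 mm). The hand-picked corners put it about 0.01 rad or less off square (limit 0.08).
- **Bystanders:** by eye, the vials and bushing stand upright and in the same places in the last pictures. I did not re-measure their positions.
- **Arm:** it is clear, with the TCP about 160 mm above the bench.
- **Time:** the last reading before hand-in was about 8.4 s, of the 42 s allowed.

One check disagreed: an automatic rectangle fit of the blue area gave 153 mm instead of 85 mm for the box's width. It probably picked up the blue-grey arm in the same picture, so I used the hand-picked corners instead.

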